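Put the block plane away in its case

TASK

Put the steel block plane away: set it gently down, upright on its sole, on the floor of the open wooden case, lying lengthwise. Then lower the lid by hand until it is fully shut, without letting it drop or slam, and let go. Leave the glue jar, the wax tin and the oak wedge where they are.

Things in the scene. Friction and masses are not known exactly. Their poses are not given: they have to be found in the camera images.
- block_plane: Steel block plane, black lever cap, small wooden front knob, 49 wide x 161 long x 55 mm high, about 0.6 kg, loose, standing on its sole. Origin: centre of the underside; x across the width, y along the length (knob towards +y), z up. Grip it across its width, 10 mm from the origin towards -y and 35 mm above the underside: 40 mm wide there (the sole, lowest 6 mm, is 50 wide).
- plane_case: Open-topped light wooden case with brass straps, fixed to the bench, 164 (x) x 200 (y) x 70 mm high without lid; walls 7 mm, floor 7 mm thick: inside 150 x 186, 63 mm deep. Origin: centre of the underside, z up. The lid's hinge is along the +y end's top edge, its handle at the -y end. The plane goes in with its length along the case's y, either way round.
- case_lid (a joint): Lid angle in rad: 0 shut flat on the case, about 1.57 standing upright, 1.95 its stop leaning back. It starts open. The hinge is slightly stiff (about 0.07 N m): let go, the lid stays where it is near upright, but falls shut from anything below about 1.35. Lid: 164 x 200 x 8 mm panel, about 0.26 kg.
- lid_hinge (a point): Middle of the lid's hinge axis (parallel to the case's x), 101 mm from the case's origin towards +y and 74 mm above its underside.
- lid_handle (a point): Centre of the lid's handle: dark round wooden bar, 14 mm thick, 44 mm long, parallel to the hinge, its axis 35 mm beyond the lid's free edge on two brass arms, in the lid's middle plane, 236 mm from the hinge axis. 74 mm above the bench when shut, 310 mm when upright. Its ends are flat and free: gripped across them from above, the bar turns between the pads as the lid swings.
- glue_jar: Bystander: glue jar with dark lid, 59 mm across, 76 mm high, loose. Origin: centre of the underside. Leave it.
- wax_tin: Bystander: flat round tin, 67 mm across, 24 mm high, loose. Origin: centre of the underside. Leave it.
- oak_wedge: Bystander: pale oak wedge, 26 x 80 x 18 mm, loose, its y along the length. Origin: centre of the underside. Leave it.

How it is judged:
By the outcome, as a careful person would: the job done as asked, in the order asked, and still so for the second after the job is handed in, with the robot touching nothing.
It also fails if it takes over 53 s, if anything falls off the work surface, if the arm or the gripper's body presses on something with over 40 N, if the wrist force passes 120 N, or if a joint passes its speed limit or range.

ROBOT

A 6-joint arm with a two-finger parallel gripper is mounted at the origin on a cart in front of the work surface, level with it; the furniture and walls round the work are solid. World frame = base frame: x ahead of the robot, y to its left, z up, the work surface at z = 0. Lengths are in m, angles in rad, forces in N, time in s.
With the tool pointing down it reaches from about 0.275 to 1 m from the base axis. Payload 8.4 kg.
Tool frame: the origin (TCP) lies on the centre line of the jaws, within the pads' length; the fingertips stand 17 mm ahead of it and the grasp point (between the pads) lies 2 mm behind it (bot.tcp_to_tips is the z of the fingertips in the tool frame, in m); z points along the fingers, y is the line along which they close (so a half turn about z gives the same grasp; the last joint's range is limited). The gripper opens to 85 mm and grips with 20 to 120 N. Pads are 22 mm wide; open, the fingers measure 114 mm over their backs; the gripper's body (76 mm by 85 mm) begins 54 mm behind the grasp point. The pads swing forward as they close: fully open they stand 13 mm farther back than shut.
Start: joints at [-1.325, 0.353, 1.633, -0, 1.155, -0.002], TCP at [0.153, -0.606, 0.248] pointing down, gripper open.
Joint ranges: [-2.63, 2.63], [-0.92, 2.1], [0.06, 2.66], [-1.3, 4.44], [0, 2.69], [-3.02, 3.02]. Speed limits (rad/s): [2.22, 2.22, 2.79, 3.14, 3.14, 3.14].

INTERFACE

Orientations are given as a unit quaternion [x, y, z, w].
In Python, from workcell import bot, hand, kinematics, get_obs, vision, hand_in gives the robot as it stands. The module is installed in compiled form; this text tells all that it offers. Calls block until the motion is done:
- bot.reach(position, orientation): joint-space move of the TCP to a pose.
- bot.servo_line(position, ori=None, velocity=0.15): straight line of the TCP; ori=None keeps the orientation; velocity is the mean speed in m/s.
- bot.goto_joints(angles): joint-space move.
- hand.move_gripper(opening, strength=None): finger opening in m; strength is the grip in N (None keeps the last); returns when the fingers have stopped.
- bot.dwell(seconds).
- kinematics.solve_ik(position, orientation): joint angles nearest the present ones, or None.
- get_obs(): the state.
- vision.read_camera(name): name is "scene" or "top" or "wrist"; returns a dict with "frame" (400x640x3 uint8, red, green, blue), "intrinsics" (3x3 intrinsics, pixels), "view" (4x4, takes a point from world to camera coordinates). Camera axes: x right, y down, z forward; pixel columns grow to the right and rows downward; lengths in m; the calibration is good to about 2 mm. The wrist camera is an equidistant fisheye: a pixel r from the principal point sees the ray r / f radians off the axis. A picture is of the moment at which its call begins. There is no depth.
A pose or a line that the arm cannot do raises bot.IKError and nothing moves.
- hand_in(): hands the job in; it is judged then, once.
The state is a dict: "time_s": time; "joint_pos": joint angles; "joint_vel": joint speeds; "joint_efforts": joint torques, N m; "position": TCP position; "orientation": TCP orientation; "wrist_force": force on the tool from outside, world axes, zero at the start; "ft_torque": the same for the moment, N m; "gripper_width": finger opening in m; "grip_force": force on a finger pad.
Only numpy, scipy, OpenCV 4.12 (cv2) and the standard library are available. Lean on these libraries where they do the work, as an engineer would, in place of code of your own. Each camera call takes 0.05 s, during which the arm holds its last target. There are 200 camera calls.

## Working session

There is one attempt and no reset: what is moved stays moved. The work goes in short steps, each a Python script; the robot and the scene stay as the last script left them, time stands still between calls to the robot, and variables do not carry over. Pictures are saved under pics/ and viewed, at most 10 in all, crops included, and the job is handed in when it is done.

```bash
mkdir -p pics; cat > h.py <<'E'
import numpy as np, cv2
from workcell import bot, hand, kinematics, get_obs, vision, hand_in
def cam(n):
    d=vision.read_camera(n); return d["frame"],np.array(d["intrinsics"]),np.array(d["view"])
def save(n,f): cv2.imwrite(f"pics/{n}.png",f[:,:,::-1])
def ray(K,V,u,v):
    R,t=V[:3,:3],V[:3,3]; return -R.T@t, R.T@np.array([(u-K[0,2])/K[0,0],(v-K[1,2])/K[1,1],1.])
def onz(K,V,u,v,z):
    c,d=ray(K,V,u,v); return c+d*(z-c[2])/d[2]
def proj(K,V,p):
    q=V[:3,:3]@np.array(p)+V[:3,3]; return (K@q/q[2])[:2]
E
python3 - <<'E'
from h import *
for n in("top","scene"):
    f,K,V=cam(n); save(n,f); np.savez(f"{n}.npz",f=f,K=K,V=V); print(n,-V[:3,:3].T@V[:3,3],V[:3,:3].round(2).tolist(),K[0,0])
print(get_obs()["time_s"],bot.tcp_to_tips,get_obs()["orientation"])
E
```

```text
top [ 0.38274933 -0.04384397  1.2597604 ] [[-0.03, -1.0, 0.0], [-0.99, 0.03, -0.15], [0.15, -0.01, -0.99]] 513.0778212321535
scene [0.2543913  0.61611925 0.90557571] [[-0.92, -0.4, -0.01], [-0.3, 0.7, -0.65], [0.27, -0.6, -0.76]] 363.44023175566383
0.1 0.017 [ 9.92333932e-01  1.23584023e-01 -6.86464836e-05 -5.93936579e-04]
```

View pics/top.png

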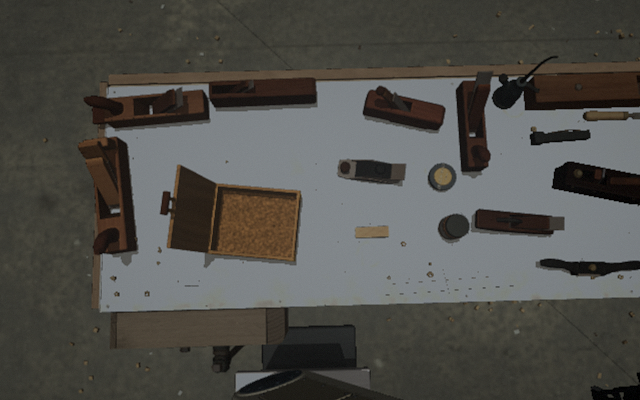

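View pics/scene.png

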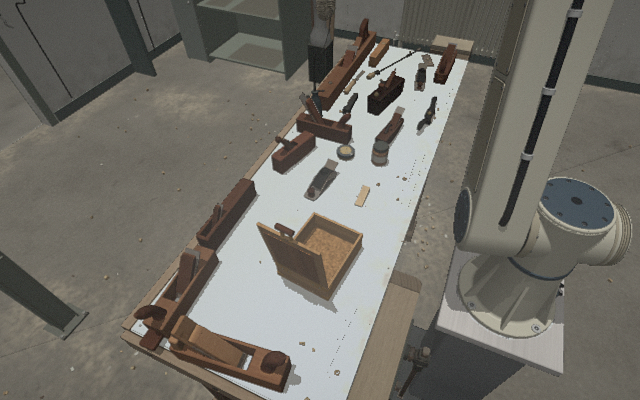

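Top view: case interior is near (211–301, 185–262), lid at (168–215, 165–252) leaning to the left with its handle at (166,203). The plane is at (338–406, 158–184) with its knob left, the tin at (442,177), jar at (454,226) and wedge at (372,232). The scene view shows the same layout.

```bash
python3 - <<'E'
from h import *
d=np.load("top.npz");f,K,V=d["f"],d["K"],d["V"]
c=cv2.resize(f[150:275,155:415],None,fx=3,fy=3,interpolation=cv2.INTER_CUBIC); save("crop",c)
hsv=cv2.cvtColor(f,cv2.COLOR_RGB2HSV)
# non-bench mask
bench=((hsv[:,:,1]<45)&(hsv[:,:,2]>110))
m=(~bench).astype(np.uint8)
def blob(x0,x1,y0,y1):
    mm=np.zeros_like(m);mm[y0:y1,x0:x1]=m[y0:y1,x0:x1]
    cs,_=cv2.findContours(mm,0,2);return max(cs,key=cv2.contourArea)
for n,b,z in(("plane",(328,415,145,195),0.006),("wedge",(345,395,218,245),.018),("tin",(422,462,155,198),.024),("jar",(432,472,205,245),.076),("case",(155,320,155,275),.07)):
    k=blob(*b);r=cv2.minAreaRect(k);bp=cv2.boxPoints(r)
    w=np.array([onz(K,V,*p,z) for p in bp]);print(n,bp.round(1).tolist());print(w.round(4)[:,:2].tolist(),"sides",np.linalg.norm(w[1]-w[0]).round(4),np.linalg.norm(w[2]-w[1]).round(4),"c",w.mean(0).round(4))
E
```

```text
plane [[336.20001220703125, 178.0], [339.1000061035156, 154.89999389648438], [406.29998779296875, 163.3000030517578], [403.3999938964844, 186.39999389648438]]
[[0.6083, -0.0962], [0.6668, -0.1053], [0.6408, -0.2722], [0.5826, -0.2619]] sides 0.0592 0.1689 c [ 0.6246 -0.1839  0.006 ]
wedge [[354.79998779296875, 226.3000030517578], [387.79998779296875, 224.8000030517578], [388.29998779296875, 236.89999389648438], [355.3999938964844, 238.39999389648438]]
[[0.4861, -0.1368], [0.4875, -0.2169], [0.458, -0.2168], [0.4566, -0.137]] sides 0.0801 0.0295 c [ 0.4721 -0.1769  0.018 ]
tin [[421.5, 177.5], [442.0, 157.0], [461.5, 176.5], [441.0, 197.0]]
[[0.6006, -0.3042], [0.6505, -0.3577], [0.6004, -0.4024], [0.5512, -0.349]] sides 0.0731 0.0672 c [ 0.6007 -0.3533  0.024 ]
jar [[433.0, 222.0], [461.3999938964844, 207.8000030517578], [473.79998779296875, 232.60000610351562], [445.3999938964844, 246.8000030517578]]
[[0.4862, -0.3139], [0.5174, -0.382], [0.459, -0.4068], [0.4282, -0.339]] sides 0.0749 0.0634 c [ 0.4727 -0.3604  0.076 ]
case [[148.8000030517578, 255.10000610351562], [168.5, 162.39999389648438], [311.1000061035156, 192.60000610351562], [291.5, 285.29998779296875]]
[[0.4286, 0.3435], [0.6452, 0.3015], [0.5638, -0.0335], [0.3508, 0.0169]] sides 0.2207 0.3448 c [0.4971 0.1571 0.07  ]
```

View pics/crop.png

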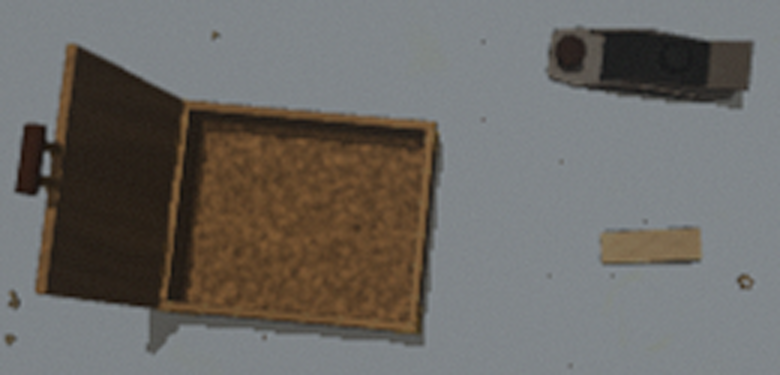

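Crop (3x): the case rim's outer corners are at crop (437,122), (420,332), (163,310) and (186,103). The handle bar runs from (34,125) to (25,193). The plane's ends are at (555,30)/(549,80) for the knob end and (752,42)/(746,92) for the tail.

```bash
python3 - <<'E'
from h import *
d=np.load("top.npz");f,K,V=d["f"],d["K"],d["V"]
fu=lambda p:(155+(p[0]+.5)/3-.5,150+(p[1]+.5)/3-.5)
w=np.array([onz(K,V,*fu(p),.07) for p in((437,122),(420,332),(163,310),(186,103))])
print(w.round(4).tolist(),np.linalg.norm(np.diff(w[[0,1,2,3,0]],axis=0),axis=1)); c=w.mean(0)
ey=(w[2]+w[3]-w[0]-w[1]);ey/=np.linalg.norm(ey);ex=(w[0]+w[3]-w[1]-w[2]);ex/=np.linalg.norm(ex)
print("case",c,"yaw",np.arctan2(-ey[0],ey[1]),np.arctan2(ex[1],ex[0]))
hin=np.array([*(c+ey*.101)[:2],.074])
C,r=ray(K,V,*fu((30,159.5)))
# plane through hinge mid, normal ex
t=((hin-C)@ex)/(r@ex);q=C+r*t
# alternatively: intersect with circle radius .236, ignoring lateral
A=np.array([[r@ey,0]])
from scipy.optimize import fsolve
g=lambda t:np.hypot((C+r*t-hin)@ey,(C+r*t-hin)[2])-.236
tt=fsolve(g,(0.3-C[2])/r[2])[0];q2=C+r*tt;dq=q2-hin
print("handle",q,q2,"lat",dq@ex,"angle",np.arctan2(dq[2],-dq@ey))
for z in(0.006,.03):
  p=np.array([onz(K,V,*fu(p),z) for p in((555,30),(549,80),(746,92),(752,42))])
  print("plane",p.mean(0),np.linalg.norm(np.diff(p,axis=0),axis=1)); e=p[0]+p[1]-p[2]-p[3];print("yaw",np.arctan2(-e[0],e[1]))
print("knob",onz(K,V,*fu((570,53)),.05))
E
```

```text
[[0.5698, -0.0083, 0.07], [0.4072, 0.0084, 0.07], [0.4295, 0.2053, 0.07], [0.5902, 0.1878, 0.07]] [0.16342136 0.1980915  0.16166212 0.19714765]
case [0.49916415 0.09830998 0.07      ] yaw -0.10837003982617943 -0.10529391023429725
handle [0.51388304 0.23462544 0.32087483] [0.51589255 0.23889276 0.30648718] lat 0.001549894671529409 angle 1.7435500464720728
plane [ 0.62621607 -0.18453324  0.006     ] [0.04259022 0.16328107 0.04262277]
yaw -0.08923972823542042
plane [ 0.62155553 -0.18184011  0.03      ] [0.04177494 0.16015548 0.04180687]
yaw -0.08923972823541997
knob [ 0.62589802 -0.11540554  0.05      ]
```

```bash
cat >> h.py <<'E'
def quat(yaw):  # tool down, closing line at angle yaw
    a=(yaw+np.pi/2)/2; return [np.cos(a),np.sin(a),0.,0.]
def onz_fish(K,V,u,v,z):
    x,y=(u-K[0,2])/K[0,0],(v-K[1,2])/K[1,1]; r=np.hypot(x,y); s=np.sin(r)/max(r,1e-9)
    R,t=V[:3,:3],V[:3,3]; c=-R.T@t; d=R.T@np.array([x*s,y*s,np.cos(r)]); return c+d*(z-c[2])/d[2]
E
python3 - <<'E'
from h import *
print(get_obs()["time_s"])
yaw=-.1
p=np.array([.624,-.183])+.01*np.array([np.sin(yaw),-np.cos(yaw)])
bot.reach([*p,.19],quat(yaw))
o=get_obs();print(o["time_s"],o["joint_pos"],o["position"])
f,K,V=cam("wrist");save("wrist",f);np.savez("wrist.npz",f=f,K=K,V=V);print(K,(-V[:3,:3].T@V[:3,3]))
E
```

```text
0.1
2.3417 [-3.04076204e-01  4.50467946e-01  1.62349958e+00 -2.19994923e-04
  1.06743739e+00 -2.02593327e-01] [ 0.62273929 -0.19391433  0.19012446]
[[309.70691629   0.         321.34286811]
 [  0.         309.70691629 203.17787469]
 [  0.           0.           1.        ]] [ 0.63161383 -0.11199044  0.31587987]
```

View pics/wrist.png

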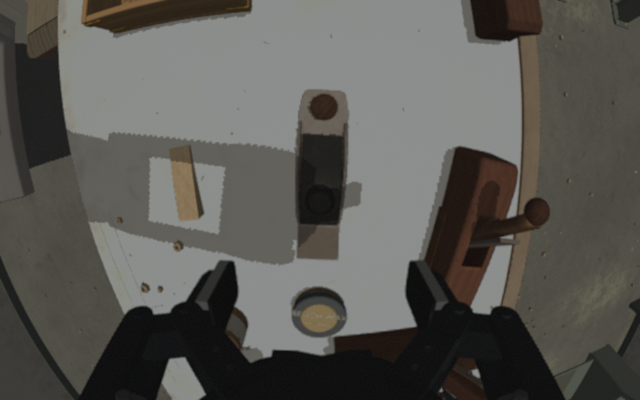

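Wrist view: the plane stands upright with its knob at (322,106). Its front end spans (303–348, 92) and its tail corners are (297,258) and (338,259).

```bash
python3 - <<'E'
from h import *
d=np.load("wrist.npz");K,V=d["K"],d["V"]
for n,u,v,z in(("tailL",297,258,.006),("tailR",338,259,.006),("front",325,90,.006),("frontL",300,120,.006),("frontR",349,120,.006),("knob",322,106,.05),("boss",320,201,.05)):
    print(n,onz_fish(K,V,u,v,z).round(4))
E
```

```text
tailL [ 0.5869 -0.2781  0.006 ]
tailR [ 0.6332 -0.284   0.006 ]
front [ 0.6364 -0.0995  0.006 ]
frontL [ 0.6088 -0.1268  0.006 ]
frontR [ 0.6571 -0.1316  0.006 ]
knob [ 0.6318 -0.1147  0.05  ]
boss [ 0.6216 -0.1986  0.05  ]
```

```bash
python3 - <<'E'
from h import *
yaw=-.115
p=np.array([.6255,-.181])+.01*np.array([np.sin(yaw),-np.cos(yaw)])
q=quat(yaw)
bot.reach([*p,.10],q)
bot.servo_line([*p,.033],velocity=.08)
hand.move_gripper(.03,45)
o=get_obs();print(o["time_s"],o["gripper_width"],o["grip_force"],o["wrist_force"],o["position"])
bot.servo_line([*p,.06],velocity=.08); bot.servo_line([*p,.16])
o=get_obs();print(o["time_s"],o["gripper_width"],o["grip_force"],o["wrist_force"])
cy=-.107; e=np.array([-np.sin(cy),np.cos(cy)])
g=np.array([.499,.0985])-e*.01
bot.reach([*g,.19],quat(cy))
o=get_obs();print(o["time_s"],o["position"],o["wrist_force"],o["ft_torque"])
f,K,V=cam("top");save("top2",cv2.resize(f[130:290,140:380],None,fx=3,fy=3,interpolation=cv2.INTER_CUBIC))
f,K,V=cam("wrist");save("wrist2",f);np.savez("wrist2.npz",f=f,K=K,V=V)
E
```

```text
4.3417 0.038052135689170555 44.304890900384635 [-4.61784906  1.28374006  7.74468022] [ 0.62390172 -0.19085     0.03363128]
5.65 0.03781346056225265 46.016521003330126 [-0.46333795 -0.33299414 -6.00839594]
6.825 [0.49874433 0.08798146 0.18999459] [-0.05207233 -0.17388667 -5.87035693] [-0.06582131 -0.02832278  0.0348151 ]
```

View pics/wrist2.png

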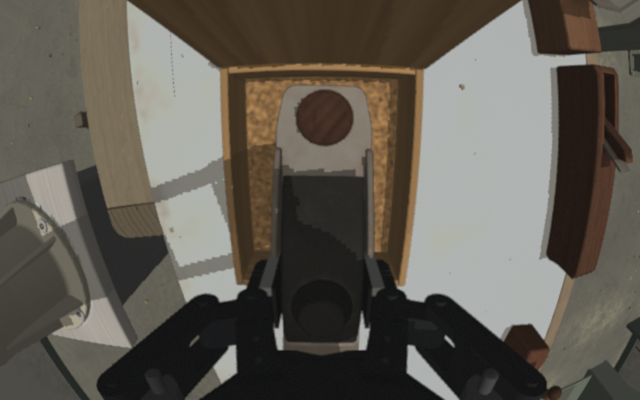

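Wrist view: the plane is held straight over the case, with its front end at (323,86) and the case's hinge-end rim at (320,70). I'll check the fit numerically.

```bash
python3 - <<'E'
from h import *
d=np.load("wrist2.npz");K,V=d["K"],d["V"]
g=get_obs()["position"][:2]
cy=-.107; e=np.array([-np.sin(cy),np.cos(cy)]);x=np.array([e[1],-e[0]])
for n,u,v,z in(("front",323,85,.16),("front lo",323,85,.165),("rimin",322,75,.07),("rimout",322,68,.07),("rimL",222,70,.07),("rimR",422,70,.07),("cornL-y",237,284,.07),("cornR-y",406,285,.07)):
    p=onz_fish(K,V,u,v,z)[:2]-g; print(n,(p@x).round(4),(p@e).round(4))
E
```

```text
front 0.0015 0.0915
front lo 0.0015 0.0912
rimin 0.0012 0.1047
rimout 0.0012 0.1103
rimL -0.0787 0.1124
rimR 0.0813 0.1124
cornL-y -0.081 -0.0824
cornR-y 0.0827 -0.0837
```

```bash
python3 - <<'E'
from h import *
p=get_obs()["position"][:2]; P=lambda z:[p[0]+.0005,p[1],z]
bot.servo_line(P(.055),velocity=.1)
f0=get_obs()["wrist_force"][2]
z=.055
for z in(.045,.043,.0418,.0408,.0400,.0392,.0385):
    bot.servo_line(P(z),velocity=.03)
    fz=get_obs()["wrist_force"][2]; print(z,fz-f0)
    if fz-f0>4: break
hand.move_gripper(.062)
o=get_obs();print(o["time_s"],o["gripper_width"],o["wrist_force"])
bot.servo_line(P(.19),velocity=.15)
hand.move_gripper(.085)
o=get_obs();print(o["time_s"],o["wrist_force"])
f,K,V=cam("top");np.savez("top3.npz",f=f,K=K,V=V);save("top3",cv2.resize(f[140:290,150:400],None,fx=3,fy=3,interpolation=cv2.INTER_CUBIC))
f,K,V=cam("wrist");save("wrist3",f);np.savez("wrist3.npz",f=f,K=K,V=V)
E
```

```text
0.045 0.31135794778634907
0.043 0.9750003601086474
0.0418 0.6405782178930499
0.0408 1.3492341230507883
0.04 12.958647474481978
10.2667 0.06198890347174551 [-0.47141481  0.40160998  0.15608683]
11.775 [0.12114989 0.27556293 0.38356908]
```

View pics/wrist3.png

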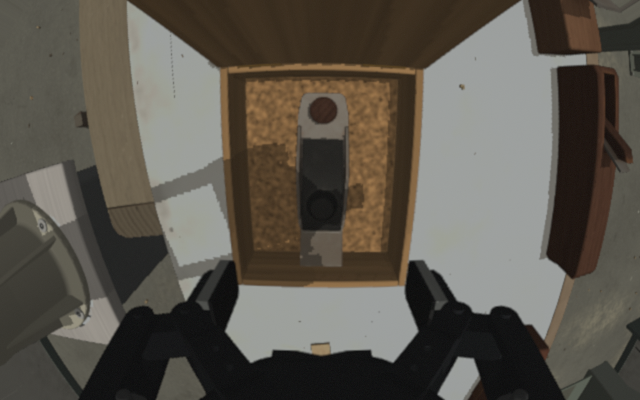

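The plane stands upright and centred inside the case, knob at (322,110). Next is the lid: go above the handle and check its position.

```bash
python3 - <<'E'
from h import *
q2=np.array([.516,.239,.306])
d=np.load("scene.npz");print("scene px",proj(d["K"],d["V"],q2))
p=get_obs()["position"]; cy=-.107
bot.servo_line([p[0],p[1],.40],velocity=.3)
bot.reach([.516,.237,.40],quat(cy))
o=get_obs();print(o["time_s"],o["position"])
f,K,V=cam("wrist");save("wrist4",f);np.savez("wrist4.npz",f=f,K=K,V=V)
R,t=V[:3,:3],V[:3,3];c=R@q2+t;th=np.arctan2(np.hypot(c[0],c[1]),c[2]);print("pred",K[:2,2]+K[0,0]*th*c[:2]/np.hypot(c[0],c[1]))
E
```

```text
scene px [283.85737992 230.02536853]
13.375 [0.51539092 0.23711506 0.39805521]
pred [321.51287697 212.27948868]
```

View pics/wrist4.png

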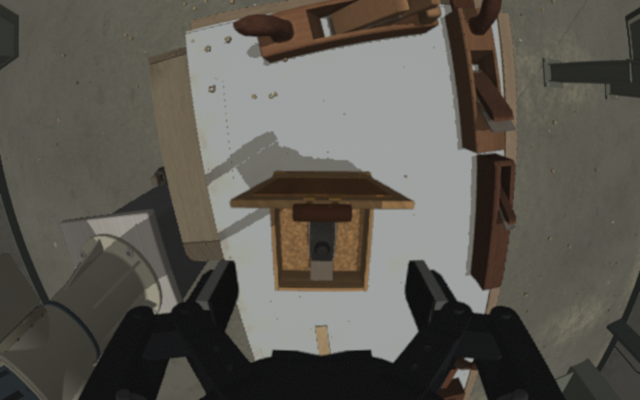

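The bar is at (322,212), where the prediction puts it, and aligned. Grip it and swing the lid down.

```bash
python3 - <<'E'
from h import *
cy=-.107; e=np.array([-np.sin(cy),np.cos(cy)])
q2=np.array([.516,.239,.306])
bot.servo_line([.516,.239,.304],velocity=.12)
print(get_obs()["wrist_force"])
hand.move_gripper(.03,30)
o=get_obs();print(o["time_s"],o["gripper_width"],o["grip_force"],o["wrist_force"])
h=q2[:2]-e*(-np.cos(1.7435)*.236)  # hinge in the bar's mid-plane
for a in np.linspace(1.7435,.12,14)[1:]:
    k=h-e*.236*np.cos(a)
    bot.servo_line([*k,.074+.236*np.sin(a)-.002],velocity=.13)
    o=get_obs();print(a.round(2),o["time_s"],o["gripper_width"].__round__(4),o["wrist_force"].round(1))
    if np.linalg.norm(o["wrist_force"])>35 or o["gripper_width"]<.042: print("stop");break
E
```

```text
[-0.76391756 -0.1325324   0.14675467]
14.8417 0.04347907895514111 30.82970917224884 [-3.55048602  1.05267472  5.28863571]
1.62 15.2167 0.0431 [-3.7  1.4  0.2]
1.49 15.5917 0.0431 [-5.8  1.5 -3. ]
1.37 15.9667 0.0432 [-7.3  1.6 -5. ]
1.24 16.3417 0.0435 [-7.6  1.8 -3.3]
1.12 16.7167 0.0433 [-8.1  2.5 -3.9]
0.99 17.0917 0.0434 [-9.6  3.1 -3.7]
0.87 17.4667 0.0433 [-9.5  2.6 -2.3]
0.74 17.8417 0.0434 [-10.    2.6  -1.5]
0.62 18.2167 0.0432 [-8.9  1.9 -2. ]
0.49 18.5917 0.0431 [-10.2   0.8  -0.8]
0.37 18.9667 0.0436 [-9.8  1.4 -0.5]
0.24 19.3417 0.0434 [-9.5  0.3 -0.5]
0.12 19.7167 0.0437 [-10.6   0.9  -0.4]
```

```bash
python3 - <<'E'
from h import *
cy=-.107; e=np.array([-np.sin(cy),np.cos(cy)])
h=np.array([.516,.239])+e*np.cos(1.7435)*.236
f0=get_obs()["wrist_force"][2]
for a in(.07,.04,.02,.01,0,-.005,-.01,-.015,-.02,-.025):
    k=h-e*.236*np.cos(a)
    bot.servo_line([*k,.074+.236*np.sin(a)-.002],velocity=.03)
    bot.dwell(.15); o=get_obs();df=o["wrist_force"][2]-f0;print(a,df.round(1),o["position"][2].round(4))
    if df>6: break
hand.move_gripper(.075); bot.dwell(.3)
o=get_obs();print(o["time_s"],o["gripper_width"],o["wrist_force"])
bot.servo_line([*k,.25],velocity=.15)
o=get_obs();bot.dwell(.3);print(o["time_s"],o["wrist_force"])
f,K,V=cam("wrist");g,_,_=cam("top");s,Ks,Vs=cam("scene")
b=np.zeros((530,800,3),np.uint8);b[:250,:400]=cv2.resize(f,(400,250));b[:250,400:]=cv2.resize(g,(400,250));b[250:530]=cv2.resize(s[190:315,220:540],(800,280));save("end",b)
E
```

```text
0.07 -0.1 0.0875
0.04 -0.3 0.0804
0.02 -0.8 0.0757
0.01 -0.5 0.0734
0 0.4 0.071
-0.005 13.8 0.0707
23.3167 0.0750050795499648 [-0.16947035  0.6986144   0.77424633]
24.6583 [0.25949765 0.94210449 0.01193425]
```

View pics/end.png

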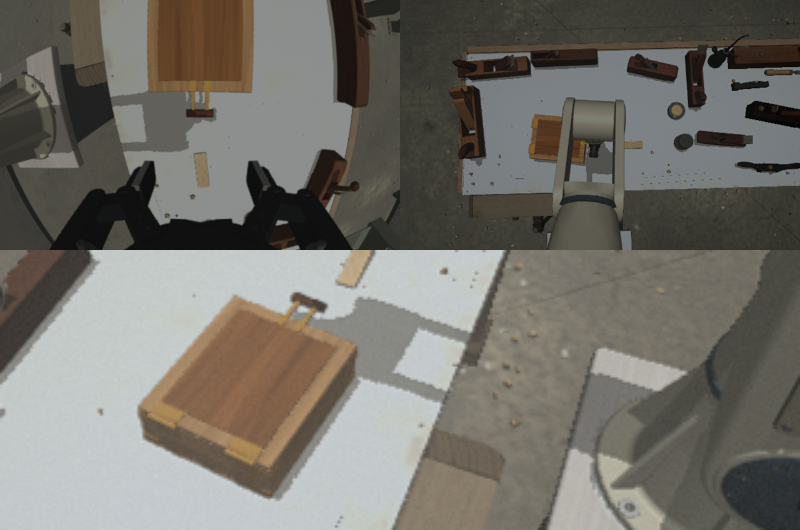

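The lid lies flat and shut at (250,390) in the lower panel. The handle is free at (310,300), and the wedge, tin and jar haven't moved.

```bash
python3 -c "
from h import *
print(hand_in())"
```

```text
the job is handed in; nothing more can be done
None
```

The block plane is upright in the case, lying lengthwise. I lowered the lid by hand until it was fully shut and released it. The jar, tin and wedge were left where they were, and I handed the job in at about 25 s.

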